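# Fit the splined hub on the rotary drive

## Task

Fit the hub with four slots (the one with the blue grip) onto the brass splined shaft of the rotary drive: turn it until its slots line up with the teeth, slide it fully down until it sits on the drive, upright, and let go. Leave the three-slot hub with the red grip where it stands.

Things in the scene. Friction and masses are not known exactly. Their poses are not given: they have to be found in the camera images.
- hub_four: loose aluminium hub (sizes in mm), 80 across, 82 high, 0.3 kg. Wall 36 high, cap to 42 (66 across), blue grip bar from 42 to 82, 44 long (x), 18 thick (y). Four slots through the wall from below along +-x and +-y (bar along one pair), 16 wide, 22 at the mouth, meeting in a bore of 25; all 36 deep. Black marks on the cap show them. Origin: centre of underside; z up. Stands on the bench.
- hub_three: bystander that must stay put: same hub in size and shape, but with a red grip bar (along its x) and three slots 120 degrees apart, one along +x, so it does not fit the shaft. It and hub_four may stand in each other's place. Origin: centre of the underside, on the bench; z up.
- drive: fixed rotary drive (in mm): square base 100 x 100 x 10, grey round housing 90 across, flat top face at 46, on it a fixed upright brass shaft: core 20 across, 33 high; four teeth along +-x and +-y (parallel to the base's sides), 8 thick, reaching 30 from the axis, 32 high, top 7 tapered to a 2 ridge. Fitted hub_four has 4 mm play, 8 degrees. Origin: centre of underside; z up.
- drive_seat (a point): point on the shaft's axis at the drive's flat top face, 46 mm above the bench: the origin of hub_four lies here when it is fully home, its underside on that face. Axes as the drive's: teeth along x and y, z up.

How it is judged:
At the end, for the whole second after the job is handed in: The four-slot hub is down over the shaft's teeth: its underside less than 6 mm above the drive's top face, its axis within 12 mm of the shaft's, upright within 10 degrees, resting on the drive, at rest and released (horizontal distance between hub_four and drive_seat below 0.012 m and z of hub_four in the frame of drive_seat below 0.006 m and angle between hub_four's own z axis and vertical below 0.17 rad and linear speed of hub_four below 0.02 m/s and contact force between hub_four and drive above 0.5 N); the robot touches nothing.
It fails at once if the three-slot hub is moved by more than 30 mm (distance of hub_three from where it was at the start of the episode above 0.03 m).
It also fails if it takes over 34 s, if anything falls off the work surface, if the arm or the gripper's body presses on something with over 40 N, if the wrist force passes 120 N, or if a joint passes its speed limit or range.

## Robot

A 6-joint arm with a two-finger parallel gripper is mounted at the origin on a cart in front of the work surface, level with it; the furniture and walls round the work are solid. World frame = base frame: x ahead of the robot, y to its left, z up, the work surface at z = 0. Lengths are in m, angles in rad, forces in N, time in s.
With the tool pointing down it reaches from about 0.35 to 0.975 m from the base axis. Payload 4.9 kg.
Tool frame: the origin (TCP) lies at the very end of the fingers, on their centre line; the grasp point (between the pads) lies 19 mm behind it; z points along the fingers, y is the line along which they close (so a half turn about z gives the same grasp; the last joint's range is limited). The gripper opens to 85 mm and grips with 20 to 120 N. Pads are 22 mm wide; open, the fingers measure 114 mm over their backs; the gripper's body (76 mm by 85 mm) begins 54 mm behind the grasp point. The pads swing forward as they close: fully open they stand 13 mm farther back than shut.
Start: joints at [-1.235, 0.053, 1.613, -0, 1.476, -0.119], TCP at [0.275, -0.561, 0.231] pointing down, gripper open.
Joint ranges: [-3.01, 3.01], [-1.01, 2.22], [0.06, 2.58], [-1.02, 4.17], [0.09, 2.62], [-3.14, 3.14]. Speed limits (rad/s): [2.57, 2.57, 3.14, 3.14, 3.14, 3.14].

## Interface

Orientations are given as a unit quaternion [x, y, z, w].
In Python, from rig import env, optics, order gives the robot as it stands.
- The arm moves only by the shell command python3 -m creep 'ROWS' [OPENING]. ROWS is a JSON object of lists of equal length, an entry for each row: "xyz": the shift along the tool's x, y, z in cm, a list of three; "delta_rot": the turn, a rotation vector about the tool's x, y, z in rad, a list of three. In form: {"xyz": [[x, y, z], ...], "delta_rot": [[ax, ay, az], ...]}. A call has 1 to 20 rows; each row shifts and turns the commanded pose from where the row before left it, along the tool's axes as they then stand; what a row does not reach is not made up. A row lasts 1/12 s, in which the tool goes at most 41.7 mm and 7.16 degrees, less where a joint would pass 70% of its speed; a pose out of reach is approached as far as the arm can. A call is refused whole if a number of a shift passes 4.17 or a number of a turn 0.125, either way. A call with a gripper value outside its range is refused whole. OPENING is the finger opening in cm, from 0 to 8.54, set as the call begins (- or left out, the last holds). The fingers move at their own pace and stop on an object; the grip force is fixed at half the most. Time passes only in rows, so rows that do not move let the fingers close. It gives the time, the measured TCP pose, the force, the opening and the grip force at its end, in the units of the state.
- env.get_obs(): the state, without advancing time (a new reading comes with each control period).
- optics.get_image(name): name is "scene" or "top" or "wrist"; returns (picture, depth): 480x640x3 uint8, red, green, blue; 480x640 float32, m along the optical axis (not along the pixel's ray), 0 where there is no reading.
- optics.camera_params(name): a dict with "mtx" (3x3 intrinsics, pixels), "dist_coeffs" ([k1, k2, p1, p2, k3] as OpenCV has them; the pictures are not rectified), "R" (3x3) and "t" (3): a world point X has camera coordinates R X + t; the wrist camera has in their place "hand_eye" (4x4, takes a point from camera to tool coordinates, whose origin is the TCP and whose axes are the flange's). Camera axes: x right, y down, z forward; pixel columns grow to the right and rows downward; lengths in m; the calibration is good to about 2 mm. A picture is of the moment at which its call begins: read the wrist's pose just before it. camera_params takes no time and is no camera call.
- order.hand_in(): hands the job in; it is judged then, once.
The state is a dict: "t": time; "qpos": joint angles; "qd": joint speeds; "tau": joint torques, N m; "eef_pos": TCP position; "ee_rot": TCP orientation; "wrist_force": force on the tool from outside, world axes, zero at the start; "torque": the same for the moment, N m; "opening": opening from 0.0 (shut) to 1.0 (fully open); "gripper_force": force on a finger pad.
Only numpy, scipy, OpenCV 4.12 (cv2) and the standard library are available. Lean on these libraries where they do the work, as an engineer would, in place of code of your own. Each camera call takes 0.05 s, during which the arm holds its last target. There are 200 camera calls.

## Working session

There is one attempt and no reset: what is moved stays moved. The work goes in short steps, Python scripts to look and compute and a shell command to move; the robot and the scene stay as the last step left them, time stands still between calls to the robot, and variables do not carry over. Pictures are saved under pics/ and viewed, at most 10 in all, crops included, and the job is handed in when it is done.

```bash
mkdir -p pics; ls
python3 - <<'E'
from rig import env, optics, order
import cv2,numpy as np
o=env.get_obs(); print(o)
for n in("top","scene"):
    im,d=optics.get_image(n); cv2.imwrite(f"pics/{n}0.png",im[:,:,::-1]); np.savez(f"pics/{n}0.npz",im=im,d=d)
    print(n,optics.camera_params(n))
print(optics.camera_params("wrist"))
E
```

```text
pics
{'t': 0.0, 'qpos': array([-1.23501684e+00,  5.33450911e-02,  1.61429335e+00,  1.34505728e-05,
        1.47604604e+00, -1.19033655e-01]), 'qd': array([ 1.39418883e-03, -5.86340289e-04, -1.60200932e-03,  1.21557059e-03,
       -8.41111752e-05, -1.56414172e-03]), 'tau': array([ 1.29070690e-03, -3.93679833e+01, -3.70175564e+01,  9.75970238e-05,
        7.02433259e-03,  9.78004323e-06]), 'eef_pos': array([ 0.27433317, -0.56086804,  0.23007073]), 'ee_rot': array([ 9.74253976e-01,  2.25450874e-01, -1.06471957e-04, -1.04050331e-03]), 'wrist_force': array([-0.41001932,  0.40553306, -0.91177458]), 'torque': array([ 0.01397095,  0.01781737, -0.00909387]), 'gripper_force': 0.0, 'opening': 1.0001505830230981}
top {'mtx': array([[438.39010432,   0.        , 322.42539512],
       [  0.        , 438.39010432, 243.88839622],
       [  0.        ,   0.        ,   1.        ]]), 'dist_coeffs': array([-0.04016725,  0.        ,  0.        ,  0.        ,  0.        ]), 'R': array([[ 0.06132251, -0.9981164 ,  0.00179002],
       [-0.97470369, -0.06027005, -0.21522139],
       [ 0.21492388,  0.01145317
[... 432 characters left out ...]
  [ 0.29171334, -0.69132705, -0.66103724]]), 't': array([0.50899445, 0.03561135, 0.90257786])}
{'mtx': array([[346.36769021,   0.        , 318.69992971],
       [  0.        , 346.36769021, 240.97550945],
       [  0.        ,   0.        ,   1.        ]]), 'dist_coeffs': array([-0.04727073,  0.        ,  0.        ,  0.        ,  0.        ]), 'hand_eye': array([[ 7.50995811e-04, -9.65500570e-01, -2.60399857e-01,
         6.54760130e-02],
       [ 9.99999663e-01,  6.39001806e-04,  5.14742794e-04,
        -5.62537317e-04],
       [-3.30588483e-04, -2.60400155e-01,  9.65500725e-01,
        -1.41661898e-01],
       [ 0.00000000e+00,  0.00000000e+00,  0.00000000e+00,
         1.00000000e+00]])}
```

View pics/top0.png

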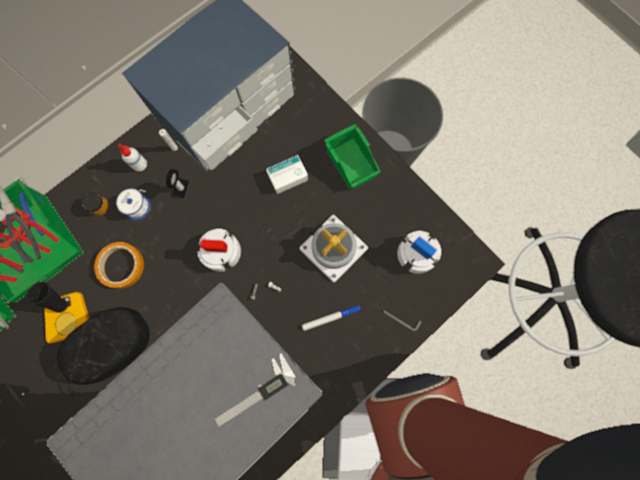

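The top view shows the blue-grip hub at about (420,252), the drive with its brass cross at (334,242), and the red-grip hub at (218,250). Next I measure the blue bar and the drive.

```bash
cat > h.py <<'E'
import cv2,numpy as np
from scipy.spatial.transform import Rotation as Ro
def cam(optics,n,o=None):
    p=optics.camera_params(n)
    if n=="wrist":
        T=np.eye(4);T[:3,:3]=Ro.from_quat(o["ee_rot"]).as_matrix();T[:3,3]=o["eef_pos"]
        W=T@p["hand_eye"]; return p["mtx"],p["dist_coeffs"],W[:3,:3],W[:3,3]
    return p["mtx"],p["dist_coeffs"],p["R"].T,-p["R"].T@p["t"]
def plane(c,uv,z):
    K,D,R,C=c
    n=cv2.undistortPoints(np.float64(uv).reshape(-1,1,2),K,D)[:,0]
    r=np.c_[n,np.ones(len(n))]@R.T
    return C[:2]+r[:,:2]*((z-C[2])/r[:,2:])
def cloud(c,d,m):
    K,D,R,C=c
    v,u=np.nonzero(m&(d>0)); 
    n=cv2.undistortPoints(np.float64(np.c_[u,v]).reshape(-1,1,2),K,D)[:,0]
    return (np.c_[n,np.ones(len(n))]*d[v,u][:,None])@R.T+C
def rect(p): 
    (c,s,a)=cv2.minAreaRect(np.float32(p*1000))
    if s[0]<s[1]: a+=90; s=s[::-1]
    return np.round(c,1),np.round(s,1),round((a+90)%180-90,1)
def hsv(im): return cv2.cvtColor(im,cv2.COLOR_RGB2HSV)
def big(m):
    n,l,s,c=cv2.connectedComponentsWithStats(m.astype(np.uint8)); return l==1+np.argmax(s[1:,4])
E
python3 - <<'E'
from rig import optics
from h import *
for n in("top","scene"):
    f=np.load(f"pics/{n}0.npz"); im,d=f["im"],f["d"]; c=cam(optics,n); H=hsv(im)
    P=cloud(c,d,np.ones(d.shape,bool)); 
    X=np.zeros(d.shape+(3,)); X[d>0]=P
    h,s,v=H[...,0],H[...,1],H[...,2]
    roi=(X[...,0]>.3)&(X[...,0]<.75)&(X[...,1]>-.35)&(X[...,1]<.45)
    for nm,m,z in(("blue",(h>100)&(h<125)&(s>120)&(X[...,2]>.055),.082),("red",((h<8)|(h>172))&(s>150)&(X[...,2]>.055),.082),("brass",(h>12)&(h<32)&(s>90)&(X[...,2]>.066)&(X[...,2]<.1),.078)):
        m=big(m&roi); q=X[m]; t=q[q[:,2]>np.percentile(q[:,2],95)-.006]
        print(n,nm,m.sum(),"px",np.argwhere(m).mean(0)[::-1].round(),"ztop",t[:,2].mean().round(4),rect(t[:,:2]))
    m=big(roi&(s<60)&(v>150)&(X[...,2]<.02)&(abs(X[...,1]-0.02)<.2)); print(n,"base",m.sum(),rect(X[m][:,:2]), X[m][:,2].mean())
E
```

```text
top blue 250 px [424. 247.] ztop 0.0818 (array([467.3,  24. ]), array([40.1, 15. ]), 54.0)
top red 242 px [213. 245.] ztop 0.0819 (array([446.9, 421.9]), array([42.8, 14.9]), 88.5)
top brass 273 px [334. 241.] ztop 0.0777 (array([469.4, 194.3]), array([43.3, 42.3]), -89.9)
top base 440 (array([452.3, 170.6]), array([102.8,  43. ]), -42.0) 0.009331105002102226
scene blue 298 px [351. 192.] ztop 0.0805 (array([469.4,  24.4]), array([43. , 19.6]), 53.9)
scene red 517 px [273. 340.] ztop 0.0807 (array([448.7, 424.4]), array([45. , 18.3]), -89.0)
scene brass 319 px [318. 241.] ztop 0.076 (array([471.1, 196.1]), array([44.1, 40.8]), 4.2)
scene base 194 (array([418.6, 191.9]), array([56.2, 31.1]), 89.0) 0.008555270806216772
```

View pics/scene0.png

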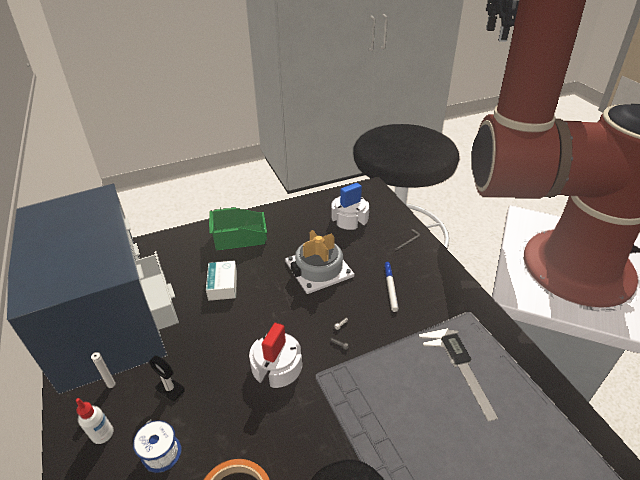

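The scene view agrees: blue hub at (351,205), drive at (319,262), red hub at (275,350). I'll move above the blue hub and turn with the bar.

```bash
python3 -m creep '{"xyz":[[2.87,-2.94,0],[2.87,-2.94,0],[2.87,-2.94,0],[2.87,-2.94,0],[2.87,-2.94,0],[2.87,-2.94,0],[2.87,-2.94,0],[2.87,-2.94,0],[2.87,-2.94,0],[2.87,-2.94,0],[2.87,-2.94,0],[2.87,-2.94,0],[2.87,-2.94,0],[2.87,-2.94,0],[2.87,-2.94,0],[0,0,0],[0,0,0],[0,0,0],[0,0,0],[0,0,0]],"delta_rot":[[0,0,0],[0,0,0],[0,0,0],[0,0,0],[0,0,0],[0,0,0],[0,0,0],[0,0,0],[0,0,0],[0,0,0],[0,0,0],[0,0,0],[0,0,0],[0,0,0],[0,0,0],[0,0,-0.098],[0,0,-0.098],[0,0,-0.098],[0,0,-0.098],[0,0,-0.098]]}' 8.54
cat > look.py <<'E'
import sys
from rig import env,optics
from h import *
tag=sys.argv[1]
optics.get_image("wrist")
o=env.get_obs(); c=cam(optics,"wrist",o); im,d=optics.get_image("wrist")
cv2.imwrite(f"pics/{tag}.png",im[:,:,::-1]); np.savez(f"pics/{tag}.npz",im=im,d=d)
R=Ro.from_quat(o["ee_rot"]).as_matrix()
print("t",o["t"],"tcp",o["eef_pos"].round(4),"tool x yaw",np.degrees(np.arctan2(R[1,0],R[0,0])).round(1),"z",R[:,2].round(3))
X=np.zeros(d.shape+(3,)); X[d>0]=cloud(c,d,np.ones(d.shape,bool)); h,s,v=cv2.split(hsv(im))
for nm,m in(("blue",(h>100)&(h<125)&(s>120)&(X[...,2]>.055)),("brass",(h>12)&(h<32)&(s>90)&(X[...,2]>.066)&(X[...,2]<.1))):
    m=m&(X[...,1]<.3)&(X[...,0]>.35)
    if m.sum()<50: continue
    m=big(m); q=X[m]; t=q[q[:,2]>np.percentile(q[:,2],95)-.004]
    print(nm,m.sum(),np.argwhere(m).mean(0)[::-1].round(),t[:,2].mean().round(4),rect(t[:,:2]))
    if nm=="brass":
        r=t[:,:2]-rect(t[:,:2])[0]/1000; z=(r[:,0]+1j*r[:,1]); z=z[abs(z)>.015]
        print("teeth yaw mod 90",np.degrees(np.angle((z**4/abs(z)**4).mean())/4).round(1))
E
python3 look.py w1
```

```text
t: 1.77
eef_pos: [0.4672, 0.0242, 0.2307]
ee_rot: [0.889, 0.457, -0.0, -0.0]
wrist_force: [0.3, -0.3, 0.5]
opening: 1.001
gripper_force: 0.0
t 1.8167 tcp [0.4672 0.0241 0.2307] tool x yaw 54.6 z [-0.001  0.    -1.   ]
blue 1007 [321. 223.] 0.0808 (array([468.9,  23.3]), array([42.6, 16.6]), 54.4)
brass 1813 [200.  53.] 0.0766 (array([469.5, 193.5]), array([42.6, 42.4]), -85.5)
teeth yaw mod 90 -41.4
```

View pics/w1.png

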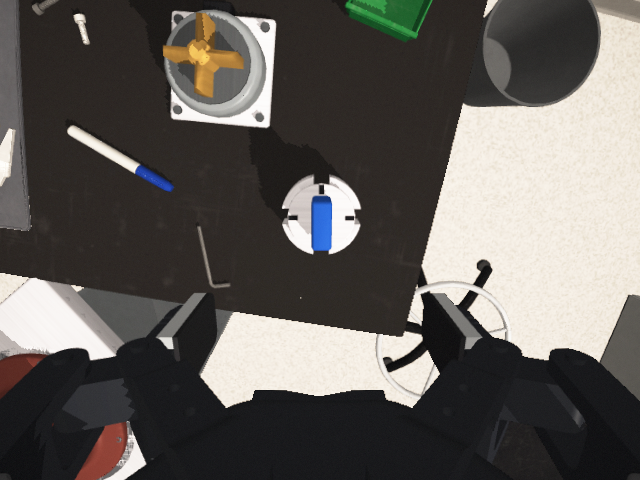

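The hub's bar is centred at (321,223) in line with the tool. The brass cross at (200,53) is turned about 5.5° from it. I'll descend and close.

```bash
python3 -m creep '{"xyz":[[0,0.2,4],[0,0,4],[0,0,4],[0,0,3.2],[0,0,2],[0,0,1],[0,0,0]],"delta_rot":[[0,0,0],[0,0,0],[0,0,0],[0,0,0],[0,0,0],[0,0,0],[0,0,0]]}' 8.54
python3 -m creep '{"xyz":[[0,0,0],[0,0,0],[0,0,0],[0,0,0],[0,0,0],[0,0,0],[0,0,0],[0,0,0],[0,0,0],[0,0,0]],"delta_rot":[[0,0,0],[0,0,0],[0,0,0],[0,0,0],[0,0,0],[0,0,0],[0,0,0],[0,0,0],[0,0,0],[0,0,0]]}' 0.5
```

```text
t: 2.45
eef_pos: [0.4669, 0.0228, 0.0465]
ee_rot: [0.891, 0.454, -0.002, -0.002]
wrist_force: [-0.1, 0.2, -0.2]
opening: 0.998
gripper_force: 0.0
t: 3.28
eef_pos: [0.4698, 0.0227, 0.0502]
ee_rot: [0.89, 0.455, 0.0, 0.0]
wrist_force: [-1.2, 1.1, 5.9]
opening: 0.2
gripper_force: 63.4
```

```bash
python3 -m creep '{"xyz":[[0,0,-2],[0,0,-3],[0,0,-3],[0,0,-2],[2,-1.4,0],[3,-2.1,0],[2,-1.4,0],[0,0,0],[0,0,0],[0,0,0]],"delta_rot":[[0,0,0],[0,0,0],[0,0,0],[0,0,0],[0,0,0.048],[0,0,0.048],[0,0,0],[0,0,0],[0,0,0],[0,0,0]]}'
python3 look.py w2
```

```text
t: 4.12
eef_pos: [0.4738, 0.1077, 0.1482]
ee_rot: [0.911, 0.412, -0.001, -0.0]
wrist_force: [-0.5, -0.7, -2.9]
opening: 0.199
gripper_force: 62.4
t 4.1667 tcp [0.474  0.1073 0.1484] tool x yaw 48.6 z [-0.002 -0.001 -1.   ]
blue 6276 [319. 319.] 0.179 (array([473.8, 107.9]), array([44.3, 18. ]), 48.5)
brass 2726 [222. 152.] 0.0767 (array([469.7, 193.8]), array([43.2, 41.6]), 4.6)
teeth yaw mod 90 -41.0
```

View pics/w2.png

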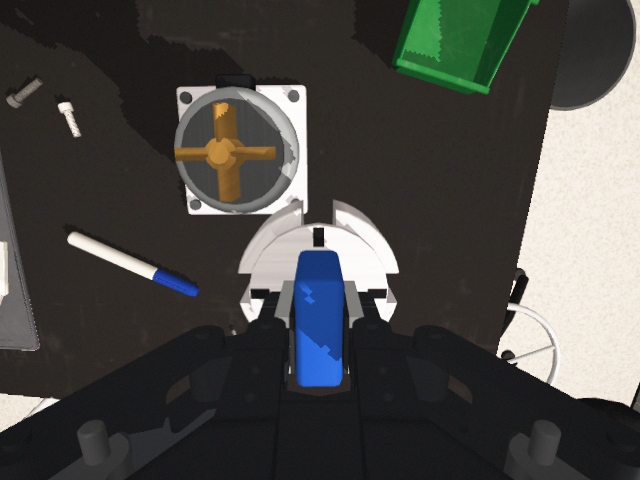

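The drive at (222,152) is now parallel to the hub, with teeth at 49.0° and the bar at 48.5°. Next I move over the shaft.

```bash
python3 -m creep '{"xyz":[[2,-2,0],[2.5,-2.4,0],[1.7,-1.6,0],[0,0,0],[0,0,0],[0,0,0]],"delta_rot":[[0,0,-0.005],[0,0,0],[0,0,0],[0,0,0],[0,0,0],[0,0,0]]}'
python3 look.py w3
python3 - <<'E'
from rig import optics
import cv2,numpy as np
im,d=optics.get_image("scene"); cv2.imwrite("pics/s3.png",cv2.resize(im[130:290,220:430,::-1],None,fx=3,fy=3))
E
```

```text
t: 4.72
eef_pos: [0.4703, 0.1931, 0.149]
ee_rot: [0.91, 0.414, -0.0, 0.0]
wrist_force: [0.0, -0.0, -3.3]
opening: 0.199
gripper_force: 62.4
t 4.7667 tcp [0.4703 0.1929 0.1491] tool x yaw 48.8 z [-0.    -0.001 -1.   ]
blue 6273 [319. 319.] 0.1796 (array([469.9, 193.5]), array([44.2, 17.9]), 49.3)
brass 238 [318. 212.] 0.0757 (array([485.7, 212.5]), array([10.2,  5.7]), 48.6)
teeth yaw mod 90 nanlook.py:18: RuntimeWarning: Mean of empty slice.
  print("teeth yaw mod 90",np.degrees(np.angle((z**4/abs(z)**4).mean())/4).round(1))
  ret = ret.dtype.type(ret / rcount)
```

View pics/s3.png

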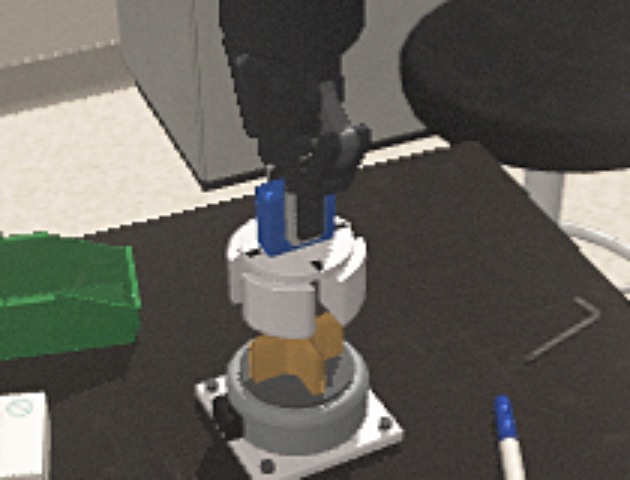

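The hub hangs upright over the brass cross, slots facing the teeth. I'll lower it gently.

```bash
python3 -m creep '{"xyz":[[0,0,1],[0,0,1],[0,0,0.6],[0,0,0.5],[0,0,0.3],[0,0,0]],"delta_rot":[[0,0,0],[0,0,0],[0,0,0],[0,0,0],[0,0,0],[0,0,0]]}'
```

```text
t: 5.37
eef_pos: [0.4695, 0.1938, 0.1139]
ee_rot: [0.91, 0.414, -0.001, -0.0]
wrist_force: [-0.2, -0.4, -2.6]
opening: 0.199
gripper_force: 62.4
```

Down 35 mm with no contact force, so the teeth are in the slots. Next is the last 16 mm.

```bash
python3 -m creep '{"xyz":[[0,0,0.5],[0,0,0.5],[0,0,0.3],[0,0,0.15],[0,0,0.1],[0,0,0]],"delta_rot":[[0,0,0],[0,0,0],[0,0,0],[0,0,0],[0,0,0],[0,0,0]]}'
```

```text
t: 5.87
eef_pos: [0.4701, 0.194, 0.0996]
ee_rot: [0.91, 0.414, -0.0, -0.0]
wrist_force: [0.4, 0.3, -2.2]
opening: 0.201
gripper_force: 62.4
```

```bash
python3 -m creep '{"xyz":[[0,0,0.1],[0,0,0.1],[0,0,0]],"delta_rot":[[0,0,0],[0,0,0],[0,0,0]]}'
```

```text
t: 6.12
eef_pos: [0.4702, 0.194, 0.0978]
ee_rot: [0.91, 0.414, 0.0, 0.0]
wrist_force: [0.4, 0.3, -3.5]
opening: 0.2
gripper_force: 62.4
```

Seated to within about a millimetre. I'll release and retreat.

```bash
python3 -m creep '{"xyz":[[0,0,0],[0,0,0],[0,0,0],[0,0,0],[0,0,0],[0,0,0],[0,0,0],[0,0,0],[0,0,-1],[0,0,-2],[0,0,-3],[0,0,-3],[0,0,-3],[0,0,-2],[0,0,0],[0,0,0]],"delta_rot":[[0,0,0],[0,0,0],[0,0,0],[0,0,0],[0,0,0],[0,0,0],[0,0,0],[0,0,0],[0,0,0],[0,0,0],[0,0,0],[0,0,0],[0,0,0],[0,0,0],[0,0,0],[0,0,0]]}' 8.54
python3 look.py w4
python3 - <<'E'
from rig import optics
import cv2,numpy as np
im,d=optics.get_image("scene"); cv2.imwrite("pics/s4.png",cv2.resize(im[130:290,220:430,::-1],None,fx=3,fy=3))
E
```

```text
t: 7.45
eef_pos: [0.4711, 0.1943, 0.24]
ee_rot: [0.91, 0.414, 0.002, 0.0]
wrist_force: [-0.7, 0.2, -0.9]
opening: 1.001
gripper_force: 0.0
t 7.5 tcp [0.4701 0.194  0.2379] tool x yaw 48.9 z [ 0.  0. -1.]
blue 1368 [319. 234.] 0.1267 (array([470.1, 194.3]), array([43.2, 16.8]), 48.5)
```

View pics/s4.png

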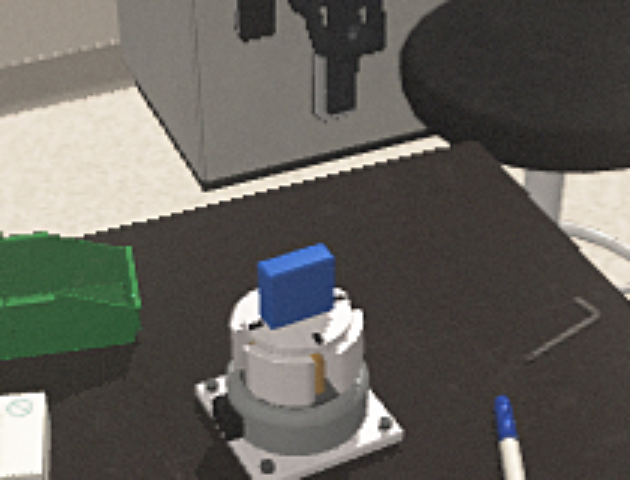

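The hub sits upright on the drive with a tooth visible in its slot at (318,372). The bar top is at 0.127 m (0.128 expected when home), and the gripper is clear.

```bash
python3 -c "
from rig import order
print(order.hand_in())"
```

```text
the job is handed in; nothing more can be done
None
```

The four-slot hub is fully down on the splined shaft, upright and released, the red three-slot hub was not touched, and I handed the job in after about 7.5 s of robot time; no verdict came back.

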